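Bolt the blade chest shut

TASK

Bolt the low wooden blade chest shut: lift the red-knobbed handle of the barrel bolt out of the steel notch it lies in, slide the bolt home into the brass catch until its nose stops, and let the handle down into the brass notch. Slide it with a light hand and do not force it, and leave everything else on the bench where it is.

Things in the scene. Friction and masses are not known exactly. Their poses are not given: they have to be found in the camera images.
- chest: Low wooden chest, 230 x 380 x 80 mm, fixed to the bench. Origin: centre of its underside; z up, y along the bolt (which closes towards +y), x away from the robot. Top at z = 80 mm. The bolt's axis runs along y at x = 10, z = 110 mm. Barrel straps and catch reach at most 14 mm above the axis, within 15 mm of it sideways. The brass catch sits on the light lid half (+y); it is not tracked.
- bolt (a joint): Slide of the bolt rod (14 mm thick) along the chest's +y, in m; 0 with the handle in the middle of the near notch. The middle of the far notch is at 0.065 to 0.085, different each time and not measured: it must be felt. The catch's end wall stops the bolt's nose 1 mm past that middle. Friction about 1.5 N, damping 4 N per m/s; it stays where it is left.
- handle (a joint): Turn of the handle about the bolt's axis, in rad: 0 lying down in a notch, its arm pointing to the chest's -x (towards the robot) and 15 degrees (0.262 rad) above level; grows as it is lifted, up to 1.3 (just short of upright). It clears the fences above about 0.72, turns almost freely and falls by its weight when released.
- knob: Red ball of 22 mm diameter on the handle's 8 mm thick arm. Origin: the ball's centre, 52 mm from the bolt's axis. It slides with the bolt and swings with the handle; it can be pinched along the chest's y from above.
- near_notch (a point): Bottom middle of the near notch, on the bolt's axis level, in a 5 mm thick steel fence that stands 20 mm from the axis on the handle's side (axes as the chest's). Fence top 18 mm above the axis. The far notch is alike, in the brass catch's fence, 26 mm from the axis and 20 mm above it. Both notches are 12 mm wide and open upward; the fences overlap, so the handle comes down only in a notch.
- nose: Leading end of the bolt rod, 14 mm thick, under the straps and between barrel and catch; its tip is 60 mm ahead (+y) of the handle. Origin: on the bolt's axis at the handle; it slides with the bolt.
- wax_tin: Yellow tin, 60 mm wide, 34 mm high, standing on the chest lid. Origin: centre of its underside. Leave alone.
- spool: Tan thread spool, 40 mm wide, 44 mm high, standing on the chest. Origin: centre of its underside. Leave alone.
- hammer: Hammer with a wooden handle, lying on the bench. Leave alone.
- shoe_last: White plastic shoe last, about 270 mm long, 125 mm high. Origin: middle of its underside. Leave alone.
- glue_jar: Amber jar with a black lid, 72 mm wide, 100 mm high. Origin: centre of its underside. Leave alone.
- mug: Blue mug, 80 mm wide, 92 mm high. Origin: centre of its underside. Leave alone.
- awl: Awl with a green handle, 160 mm long, lying on the bench. Leave alone.

How it is judged:
On the way, in this order (a step that is already met when the one before it is completed fails the run):
1. the handle is lifted clear of the near notch before the bolt slides (value of joint handle above 0.72 rad and value of joint bolt below 0.02 m), for 0.05 s.
2. the bolt is slid towards the catch with its handle up (value of joint bolt above 0.06 m and value of joint handle above 0.5 rad), for 0.05 s.
At the end, for the whole second after the job is handed in: The bolt is home in the catch (slide more than 60 mm, which with the handle down means in the far notch) and the handle lies down in the far notch (within 0.12 rad of its rest) and is still (value of joint bolt above 0.06 m and value of joint handle below 0.12 rad and velocity of joint handle between -0.1 and 0.1 rad/s); the robot touches nothing.
It fails at once if the bolt is rammed against the stop in the catch, or its handle forced against the steel fence, with more than 20 N (contact force between nose_c0 and anything else above 20 N or contact force between nose and chest above 20 N).
It fails at once if something else on the bench is moved by more than 25 mm (distance of any of wax_tin, spool, hammer, shoe_last, glue_jar, mug, awl from where it was at the start of the episode above 0.025 m).
It also fails if it takes over 38 s, if anything falls off the work surface, if the arm or the gripper's body presses on something with over 40 N, if the wrist force passes 120 N, or if a joint passes its speed limit or range.

ROBOT

A 6-joint arm with a two-finger parallel gripper is mounted at the origin on the work surface. World frame = base frame: x ahead of the robot, y to its left, z up, the work surface at z = 0. Lengths are in m, angles in rad, forces in N, time in s.
With the tool pointing down it reaches from about 0.375 to 0.9 m from the base axis. Payload 3.1 kg.
Tool frame: the origin (TCP) lies on the centre line of the jaws, within the pads' length; the fingertips stand robot.nose_length ahead of it and the grasp point (between the pads) lies 6 mm ahead of it (robot.nose_length is the distance from the TCP to the fingertips, in m); z points along the fingers, y is the line along which they close (so a half turn about z gives the same grasp; the last joint's range is limited). The gripper opens to 87 mm and grips with 3 to 60 N. Pads are 19 mm wide; open, the fingers measure 117 mm over their backs; the gripper's body (75 mm by 190 mm) begins 51 mm behind the grasp point.
Start: joints at [0.923, 0.527, 1.433, -0, 1.181, -0.178], TCP at [0.282, 0.558, 0.248] pointing down, gripper open.
Joint ranges: [-3.08, 3.08], [-0.75, 2.2], [0.22, 2.44], [-1.43, 4.57], [0, 2.65], [-2.85, 2.85]. Speed limits (rad/s): [2.79, 2.79, 3.14, 3.14, 3.14, 3.14].

INTERFACE

Orientations are given as a unit quaternion [x, y, z, w].
In Python, from rig import robot gives the robot as it stands.
- The arm moves only by the shell command python3 -m crank 'ROWS' [FORCE]. ROWS is JSON, one flat list of numbers, 7 for each row, row after row: the shift along the tool's x, y, z in mm, then the turn, a rotation vector about the tool's x, y, z in degrees, then the closure in counts, from 0 (fully open) to 255 (shut). In form: [x, y, z, ax, ay, az, fingers, x, y, z, ax, ay, az, fingers, ...]. A call has exactly 5 rows; each row is the pose to reach, as a shift and turn from the pose commanded when the call began, along the tool's axes at that moment; what a row does not reach only later rows make up. A row lasts 1/12 s, in which the tool goes at most 41.7 mm and 7.16 degrees, less where a joint would pass 70% of its speed; a pose out of reach is approached as far as the arm can. A call with a gripper value outside its range is refused whole. The fingers move at their own pace and stop on an object; FORCE is the grip in N (left out, the last holds). Time passes only in rows, so rows that repeat a pose let the fingers close, or fill a call up. It gives the time, the measured TCP pose, the force, the opening and the grip force at its end, in the units of the state.
- robot.get_obs(): the state, without advancing time (a new reading comes with each control period).
- robot.camera(name): name is "scene" or "side" or "wrist"; returns a dict with "pixels" (480x640x3 uint8, red, green, blue), "intrinsics" (3x3 intrinsics, pixels), "k1" (the pictures are not rectified: a ray, as slopes to the right and down, at radius r is drawn at 1 + k1 r^2 times it, then the intrinsics apply), "extrinsics" (4x4, takes a point from camera to world coordinates); the wrist camera has in their place "mount" (4x4, takes a point from camera to tool coordinates, whose origin is the TCP and whose axes are the flange's). Camera axes: x right, y down, z forward; pixel columns grow to the right and rows downward; lengths in m; the calibration is good to about 2 mm. A picture is of the moment at which its call begins: read the wrist's pose just before it. There is no depth.
- robot.hand_in(): hands the job in; it is judged then, once.
The state is a dict: "time": time; "q": joint angles; "joint_velocities": joint speeds; "joint_torque": joint torques, N m; "position": TCP position; "tool_rot": TCP orientation; "ft_force": force on the tool from outside, world axes, zero at the start; "moment": the same for the moment, N m; "grip_width": finger opening in m; "grip_force": force on a finger pad.
Only numpy, scipy, OpenCV 4.12 (cv2) and the standard library are available. Lean on these libraries where they do the work, as an engineer would, in place of code of your own. Each camera call takes 0.05 s, during which the arm holds its last target. There are 200 camera calls.

## Working session

There is one attempt and no reset: what is moved stays moved. The work goes in short steps, Python scripts to look and compute and a shell command to move; the robot and the scene stay as the last step left them, time stands still between calls to the robot, and variables do not carry over. Pictures are saved under pics/ and viewed, at most 13 in all, crops included, and the job is handed in when it is done.

```bash
ls; mkdir -p pics
python3 - <<'E'
from rig import robot
import cv2
o=robot.get_obs()
print({k:o[k] for k in('time','position','tool_rot','ft_force','grip_width')},robot.nose_length)
for n in('scene','side','wrist'):
    c=robot.camera(n); cv2.imwrite(f'pics/{n}0.png',c['pixels'][:,:,::-1])
    print(n,c['intrinsics'],c['k1'],c.get('extrinsics',c.get('mount')))
E
```

```text
pics
{'time': 0.0, 'position': array([0.2819411 , 0.5570181 , 0.24655922]), 'tool_rot': array([ 2.32267575e-01,  9.72651316e-01, -1.00129583e-03, -4.34129469e-04]), 'ft_force': array([-0.01670938,  0.2916389 , -0.82288637]), 'grip_width': 0.08670830869274809} 0.025
scene [[452.70750369   0.         310.95440683]
 [  0.         452.70750369 234.74912201]
 [  0.           0.           1.        ]] -0.07085062464389354 [[-0.63725234  0.55340918 -0.53632801  1.19051271]
 [ 0.77061688  0.450649   -0.45062745  0.53143651]
 [-0.00768569 -0.70046682 -0.71364359  0.98029974]
 [ 0.          0.          0.          1.        ]]
side [[451.14827976   0.         316.8593239 ]
 [  0.         451.14827976 241.6733482 ]
 [  0.           0.           1.        ]] -0.09615742589511467 [[ 0.93518166 -0.24625832  0.25454292  0.22598052]
 [-0.35382811 -0.61812246  0.7019475  -0.83846018]
 [-0.01552172 -0.74651287 -0.6651899   0.89086053]
 [ 0.          0.          0.          1.        ]]
wrist [[411.37295305   0.         326.244039  ]
 [  0.         411.37295305 246.3327068 ]
 [  0.           0.           1.        ]] -0.02844640794697292 [[-3.62121666e-04 -9.52197866e-01 -3.05481740e-01  8.41426081e-02]
 [ 9.99999433e-01 -3.87495741e-05 -1.06462730e-03  4.08668923e-04]
 [ 1.00189855e-03 -3.05481952e-01  9.52197339e-01 -1.36551713e-01]
 [ 0.00000000e+00  0.00000000e+00  0.00000000e+00  1.00000000e+00]]
```

View pics/scene0.png

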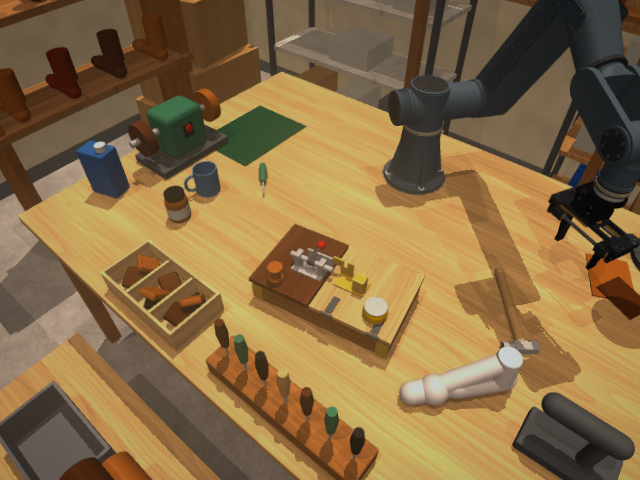

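View pics/side0.png

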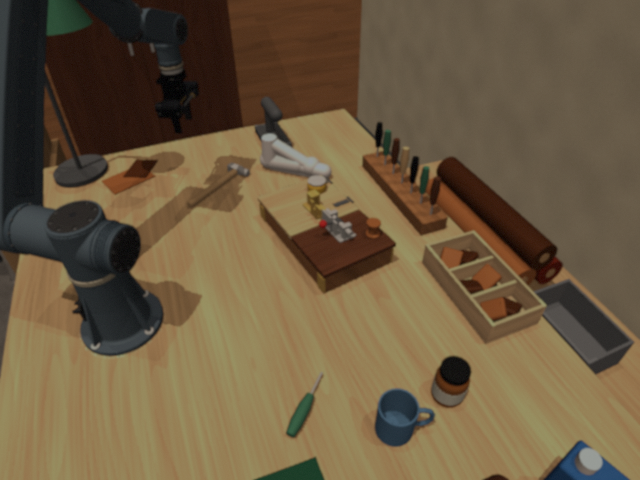

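Scene picture: the chest is at about (335,285), the red knob at (321,244), steel barrel (312,262), catch (348,275). In the side picture the chest is at (325,235) and the knob at (322,225). I'll enlarge both views.

```bash
cat > h.py <<'E'
import numpy as np, cv2
from scipy.spatial.transform import Rotation as R
from rig import robot
def cam(n):
    o=robot.get_obs(); c=robot.camera(n)
    if 'extrinsics' in c: T=np.array(c['extrinsics'])
    else:
        W=np.eye(4); W[:3,:3]=R.from_quat(o['tool_rot']).as_matrix(); W[:3,3]=o['position']; T=W@np.array(c['mount'])
    return c['pixels'],np.array(c['intrinsics']),float(c['k1']),T
def ray(px,K,k1,T):
    d=np.array([(px[0]-K[0,2])/K[0,0],(px[1]-K[1,2])/K[1,1]]); s=d.copy()
    for _ in range(20): s=d/(1+k1*(s@s))
    v=T[:3,:3]@np.array([*s,1]); return T[:3,3],v/np.linalg.norm(v)
def onz(px,z,K,k1,T):
    o,v=ray(px,K,k1,T); return o+v*(z-o[2])/v[2]
def proj(p,K,k1,T):
    q=T[:3,:3].T@(np.asarray(p)-T[:3,3]); s=q[:2]/q[2]; s=s*(1+k1*(s@s)); return s*[K[0,0],K[1,1]]+K[:2,2]
def tri(rays):
    A=np.zeros((3,3));b=np.zeros(3)
    for o,v in rays:
        P=np.eye(3)-np.outer(v,v);A+=P;b+=P@o
    return np.linalg.solve(A,b)
def red(im,box):
    x0,y0,x1,y1=box; h=cv2.cvtColor(im,cv2.COLOR_RGB2HSV)[y0:y1,x0:x1].astype(int)
    m=((h[...,0]<5)|(h[...,0]>174))&(h[...,1]>190)&(h[...,2]>90)
    n,l,s,c=cv2.connectedComponentsWithStats(m.astype(np.uint8)); 
    if n<2:return None
    i=1+np.argmax(s[1:,4]); return c[i]+[x0,y0],s[i,2:]
E
python3 - <<'E'
from h import *
a=cam('scene');b=cam('side')
A=cv2.resize(a[0][215:365,235:435],None,fx=3,fy=3,interpolation=2)[:, :600]
ra=red(a[0],(300,230,340,260));rb=red(b[0],(305,205,340,240));print(ra,rb)
print(tri([ray(ra[0],*a[1:]),ray(rb[0],*b[1:])]))
A=cv2.resize(a[0][215:365,235:435],(800,600),interpolation=2)
B=cv2.resize(b[0][165:300,245:425],(800,600),interpolation=2)
cv2.imwrite('pics/a1.png',A[:,:,::-1]);cv2.imwrite('pics/b1.png',B[:,:,::-1])
E
```

```text
(array([321.        , 243.52941176]), array([ 6,  4, 17], dtype=int32)) (array([322.32142857, 223.82142857]), array([ 6,  6, 28], dtype=int32))
[0.55712966 0.03178555 0.12535412]
```

View pics/a1.png

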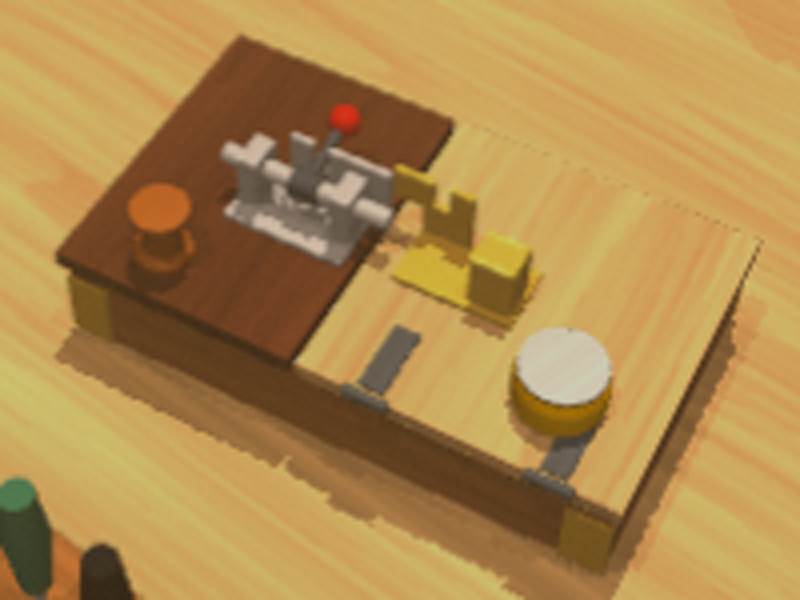

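The crop shows the lid corners at scene pixels (295,224), (425.5,275), (389,344) and (249.5,280). The knob is at (321.3,244.8) with its handle in the steel notch, and the brass notch opens at about (344,268).

Run:
```python
from h import *
a=cam('scene');b=cam('side')
px=[(295,224.25),(425.5,275),(389.25,343.75),(249.5,280)]
P=np.array([onz(p,.08,*a[1:]) for p in px]);print(P.round(3))
# chest coords: near robot(-x) corners: first two; y- : first & last
L=np.array([[-.115,-.19],[-.115,.19],[.115,.19],[.115,-.19]])
l=L-L.mean(0);p=P[:,:2]-P[:,:2].mean(0)
th=np.arctan2((l[:,0]*p[:,1]-l[:,1]*p[:,0]).sum(),(l*p).sum())
c,s=np.cos(th),np.sin(th);M=np.array([[c,-s],[s,c]]);t=P[:,:2].mean(0)
print(np.degrees(th),t,np.abs(p-l@M.T).max())
k=[10-52*np.cos(.262),0,110+52*np.sin(.262)]
ra=ray((321.3,244.6),*a[1:]);rb=ray((322.3,224.5),*b[1:]);K=tri([ra,rb]);print('knob',K,onz((321.3,244.6),.1235,*a[1:]),onz((322.3,224.3),.1235,*b[1:]))
print('knob in chest',(K[:2]-t)@M)
o=robot.get_obs();print(R.from_quat(o['tool_rot']).as_matrix().round(3),o['position'])
```

```text
[[ 0.51  -0.099  0.08 ]
 [ 0.44   0.283  0.08 ]
 [ 0.668  0.32   0.08 ]
 [ 0.737 -0.056  0.08 ]]
10.310187792557537 [0.58886808 0.11232686] 0.004768027433855543
knob [0.55735539 0.03287115 0.12215273] [0.55725324 0.03407835 0.1235    ] [0.55782416 0.03118924 0.1235    ]
knob in chest [-0.04522462 -0.07253271]
[[-0.892  0.452 -0.   ]
 [ 0.452  0.892 -0.   ]
 [ 0.    -0.    -1.   ]] [0.28229017 0.5574674  0.24734322]
```

View pics/b1.png

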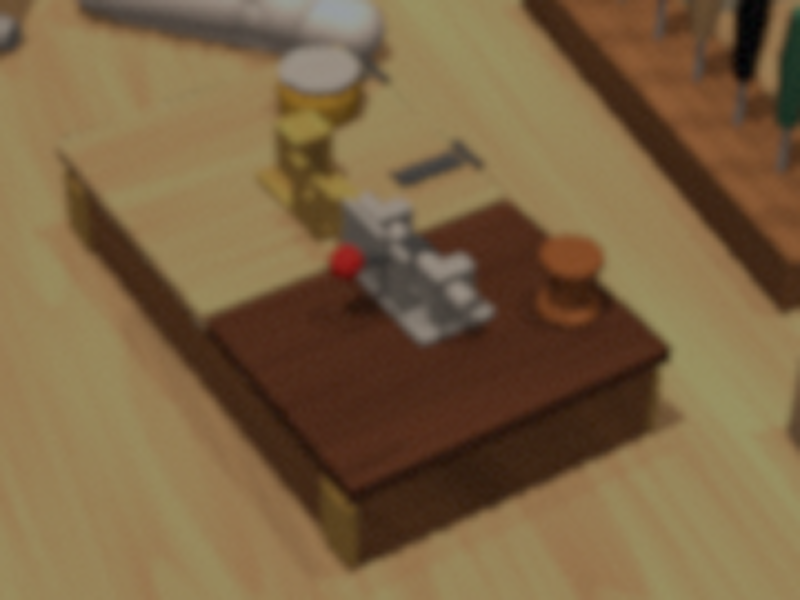

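The chest is centred near (0.589, 0.112) at a yaw of about 10.3°, and the knob is near (0.557, 0.033, 0.123). I'll move over the knob and turn the tool -37° about its z.

```bash
cat >> h.py <<'E'
def go(target,yaw=None):
    "shift mm/turn deg in current tool axes to reach world target; yaw = chest yaw (tool y along chest y, tool x to robot)"
    o=robot.get_obs(); M=R.from_quat(o['tool_rot']).as_matrix()
    d=M.T@(np.array(target)-o['position'])*1000
    y=np.radians(yaw); x=np.array([-np.cos(y),-np.sin(y),0]);yy=np.array([-np.sin(y),np.cos(y),0])
    G=np.c_[x,yy,np.cross(x,yy)]
    print('shift',d.round(1),'turn',np.degrees(R.from_matrix(M.T@G).as_rotvec()).round(1),'pos',o['position'].round(4),'t',o['time'],'F',np.round(o['ft_force'],1))
E
python3 -m crank '[-33,-24,2,0,0,-7,0, -67,-48,4,0,0,-14,0, -100,-72,6,0,0,-21,0, -134,-95,8,0,0,-28,0, -167,-119,10,0,0,-35,0]' 5
python3 -c "
from h import *
go([0.5573,0.0328,0.22],10.3)"
```

```text
time: 0.77
position: [0.374, 0.383, 0.2381]
tool_rot: [-0.061, 0.998, 0.0, 0.0]
ft_force: [0.7, -0.4, 0.4]
grip_width: 0.0867
grip_force: 0.0
shift [-139.5 -369.9   18.1] turn [ 0.   0.  -3.3] pos [0.374  0.383  0.2381] t 0.7667 F [ 0.7 -0.4  0.4]
```

```bash
python3 -m crank '[-13,-36,2,0,0,-1,0, -27,-73,4,0,0,-2,0, -41,-110,6,0,0,-2,0, -55,-146,7,0,0,-2,0, -69,-183,9,0,0,-2,0]'
python3 -m crank '[-13,-36,2,0,0,0,0, -27,-73,4,0,0,0,0, -41,-110,6,0,0,0,0, -55,-146,7,0,0,0,0, -66,-176,9,0,0,0,0]'
python3 -c "
from h import *
go([0.5573,0.0328,0.22],10.3)
w=cam('wrist')
cv2.imwrite('pics/w1.png',w[0][:,:,::-1])
print(red(w[0],(0,0,640,480)), proj([0.5573,0.0328,0.1235],*w[1:]))
go([0.5573,0.0328,0.22],10.3)
"
```

```text
time: 1.18
position: [0.4637, 0.209, 0.2293]
tool_rot: [-0.075, 0.997, 0.0, 0.0]
ft_force: [0.1, 0.3, 1.2]
grip_width: 0.0868
grip_force: 0.0
time: 1.6
position: [0.5562, 0.0438, 0.2203]
tool_rot: [-0.074, 0.997, -0.0, 0.001]
ft_force: [0.5, -0.0, -0.8]
grip_width: 0.087
grip_force: 0.0
shift [  0.6 -11.1   0.3] turn [-0.   0.1 -1.8] pos [0.5562 0.0438 0.2203] t 1.6 F [ 0.5 -0.  -0.8]
(array([309.16528067, 263.78586279]), array([ 35,  35, 962], dtype=int32)) [308.12849885 259.84326968]
shift [ 3.6 -5.7  0.2] turn [-0.3  0.3 -1.9] pos [0.56   0.039  0.2201] t 1.65 F [ 2.9 -3.7  0.4]
```

View pics/w1.png

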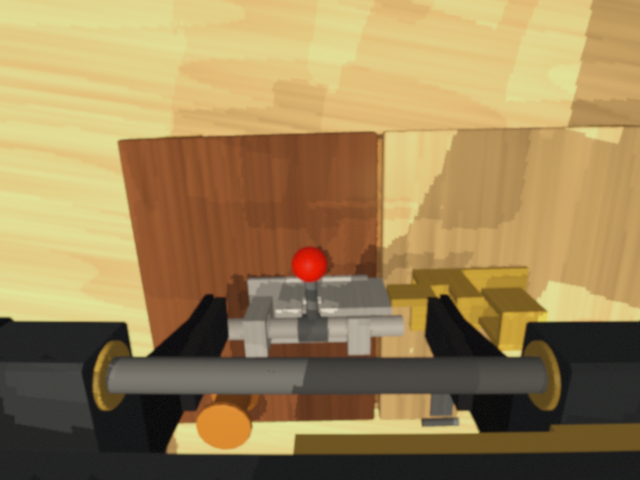

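The wrist picture shows the knob at (309,264), the steel notch below it, the brass catch at about (400–540, 295) and the chest's near edge along row ~135. I'll settle, then measure again.

```bash
python3 -m crank '[0,-2,0,0,0,-1,0, 0,-4,0,0,0,-1.8,0, 0,-4,0,0,0,-1.8,0, 0,-4,0,0,0,-1.8,0, 0,-4,0,0,0,-1.8,0]'
python3 -c "
from h import *
w=cam('wrist')
cv2.imwrite('pics/w2.png',w[0][:,:,::-1])
r=red(w[0],(0,0,640,480));print(r)
k=onz(r[0],.1235,*w[1:]);print('knob',k)
g=cv2.cvtColor(w[0],cv2.COLOR_RGB2GRAY).astype(float)
# near edge: strongest vertical gradient per column in rows 100-170
def edge(cols,r0,r1):
    pts=[]
    for c in cols:
        col=cv2.GaussianBlur(g[:,c-3:c+4].mean(1)[:,None],(1,5),0)[r0:r1,0]; i=np.argmax(np.abs(np.diff(col))); pts.append(onz((c,r0+i+.5),.08,*w[1:])[:2])
    pts=np.array(pts); v=cv2.fitLine(pts.astype(np.float32),cv2.DIST_HUBER,0,1e-4,1e-4).ravel(); return v
v=edge(range(160,370,6),110,165); print('edge',v,np.degrees(np.arctan2(-v[0],v[1]))%180)
go([k[0],k[1],0.1235+.006],10.3)
"
```

```text
time: 2.07
position: [0.5545, 0.0439, 0.2202]
tool_rot: [-0.092, 0.996, 0.0, -0.0]
ft_force: [0.4, -0.0, 0.2]
grip_width: 0.0867
grip_force: 0.0
(array([308.23473684, 266.38526316]), array([ 35,  34, 950], dtype=int32))
knob [0.55980954 0.0337102  0.1235    ]
edge [ 0.16950276 -0.9855297   0.49149537 -0.0105528 ] 9.758926
shift [ -3.3 -10.9  90.7] turn [ 0.  -0.   0.2] pos [0.5546 0.0438 0.2202] t 2.1167 F [-0.5  0.   0.2]
```

```bash
python3 -m crank '[-1,-4,6,0,0,0,0, -2,-8,18,0,0,0,0, -3,-11,35,0,0,0,0, -3,-11,45,0,0,0,0, -3,-11,50,0,0,0,0]'
python3 -m crank '[0,0,0,0,0,0,0, 0,0,0,0,0,0,0, 0,0,0,0,0,0,0, 0,0,0,0,0,0,0, 0,0,0,0,0,0,0]'
python3 -c "
from h import *
w=cam('wrist')
cv2.imwrite('pics/w3.png',w[0][:,:,::-1])
r=red(w[0],(0,0,640,480));print(r)
k=onz(r[0],.1235,*w[1:]);print('knob',k)
go([k[0],k[1],0.1235+.006],10.3)
"
```

```text
time: 2.53
position: [0.559, 0.0325, 0.1682]
tool_rot: [-0.091, 0.996, 0.0, -0.002]
ft_force: [-0.0, 0.2, 0.3]
grip_width: 0.0869
grip_force: 0.0
time: 2.95
position: [0.5605, 0.0323, 0.1708]
tool_rot: [-0.091, 0.996, -0.0, 0.001]
ft_force: [-0.7, -0.3, -1.2]
grip_width: 0.0873
grip_force: 0.0
(array([329.4797023, 294.0270636]), array([  45,   43, 1478], dtype=int32))
knob [0.55964523 0.0337215  0.1235    ]
shift [ 0.6  1.5 41.1] turn [-0.   0.1  0.1] pos [0.5605 0.0323 0.1706] t 3.0 F [-0.3 -0.3 -0.3]
```

View pics/w3.png

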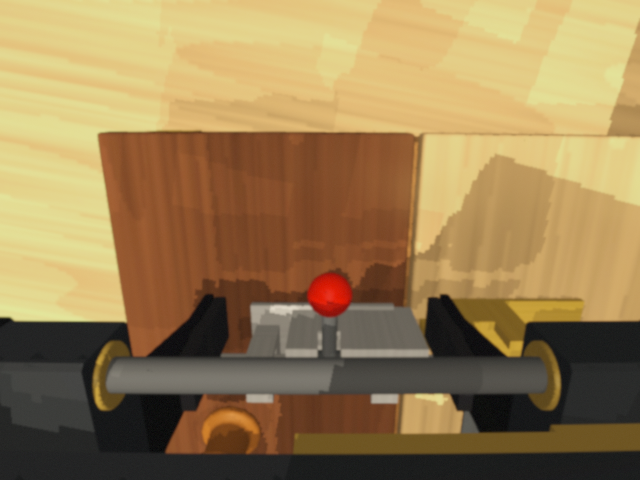

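The knob is centred between the fingers at (329,294), with the brass catch at lower right, clear of the right finger. I'll go down and close gently.

```bash
python3 -m crank '[1,1.5,8,0,0,0,0, 1,1.5,18,0,0,0,0, 1,1.5,28,0,0,0,40, 1,1.5,36,0,0,0,80, 1,1.5,41,0,0,0,120]' 4
python3 -m crank '[0,0,0,0,0,0,150, 0,0,0,0,0,0,160, 0,0,0,0,0,0,170, 0,0,0,0,0,0,175, 0,0,0,0,0,0,180]' 4
python3 -c "
from h import *
w=cam('wrist')
r=red(w[0],(0,0,640,480));print(r)
k=onz(r[0],.1235,*w[1:]);print('knob',k)
go([k[0],k[1],0.1235+.006],10.3)
"
```

```text
time: 3.42
position: [0.5579, 0.0337, 0.1271]
tool_rot: [-0.091, 0.996, 0.0, -0.001]
ft_force: [-0.5, -0.7, 0.8]
grip_width: 0.0745
grip_force: 0.0
time: 3.83
position: [0.5592, 0.0335, 0.1295]
tool_rot: [-0.091, 0.996, -0.0, 0.001]
ft_force: [0.9, 0.5, -0.0]
grip_width: 0.0415
grip_force: 0.0
(array([326.42012133, 336.71132457]), array([  55,   44, 1978], dtype=int32))
knob [0.55810482 0.0334051  0.1235    ]
shift [ 1.1  0.1 -0. ] turn [-0.   0.1  0.1] pos [0.5592 0.0336 0.1295] t 3.8833 F [ 0.7 -0.1 -0.6]
```

Aligned to within 1 mm, so I'll close on the knob.

```bash
python3 -m crank '[1,0,0,0,0,0,190, 1,0,0,0,0,0,200, 1,0,0,0,0,0,210, 1,0,0,0,0,0,220, 1,0,0,0,0,0,230]' 5
python3 -m crank '[0,0,0,0,0,0,230, 0,0,0,0,0,0,230, 0,0,0,0,0,0,230, 0,0,0,0,0,0,230, 0,0,0,0,0,0,230]' 5
```

```text
time: 4.3
position: [0.5578, 0.0334, 0.1291]
tool_rot: [-0.091, 0.996, -0.0, -0.0]
ft_force: [0.6, -0.7, 1.6]
grip_width: 0.0215
grip_force: 5.0
time: 4.72
position: [0.5578, 0.0334, 0.1291]
tool_rot: [-0.091, 0.996, -0.0, -0.0]
ft_force: [-0.3, -0.7, 1.9]
grip_width: 0.0212
grip_force: 5.0
```

Gripped, with a 21 mm opening and 5 N. Next I'll lift along the arc.

```bash
python3 -m crank '[-1.2,0,-3.9,0,0,0,230, -2.8,0,-7.8,0,0,0,230, -4.6,0,-11.5,0,0,0,230, -6.8,0,-15.1,0,0,0,230, -9.2,0,-18.5,0,0,0,230]' 5
python3 -m crank '[0,0,0,0,0,0,230, 0,0,0,0,0,0,230, 0,0,0,0,0,0,230, 0,0,0,0,0,0,230, 0,0,0,0,0,0,230]' 5
python3 -c "
from h import *
w=cam('wrist')
o=robot.get_obs()
r=red(w[0],(0,0,640,480));print(r)
k=onz(r[0],o['position'][2]-.006,*w[1:]);print('knob',k,o['position'],o['ft_force'],o['grip_width'])
"
```

```text
time: 5.13
position: [0.567, 0.0351, 0.1479]
tool_rot: [-0.091, 0.996, -0.0, -0.0]
ft_force: [-0.1, -1.6, -0.9]
grip_width: 0.021
grip_force: 5.0
time: 5.55
position: [0.5667, 0.035, 0.1474]
tool_rot: [-0.091, 0.996, -0.0, -0.0]
ft_force: [-1.9, -1.4, 0.3]
grip_width: 0.0213
grip_force: 5.0
(array([326.2616975, 338.6164309]), array([  54,   40, 1838], dtype=int32))
knob [0.56643268 0.03497863 0.14138707] [0.56672425 0.03500233 0.14738707] [-1.39190118 -1.11260035  0.77819149] 0.02113778622440424
```

```bash
python3 -m crank '[-3.4,0,-3.9,0,0,0,230, -7.2,0,-7.5,0,0,0,230, -11.3,0,-10.7,0,0,0,230, -15.7,0,-13.4,0,0,0,230, -20.4,0,-15.7,0,0,0,230]' 5
python3 -m crank '[0,0,0,0,0,0,230, 0,0,0,0,0,0,230, 0,0,0,0,0,0,230, 0,0,0,0,0,0,230, 0,0,0,0,0,0,230]' 5
python3 -c "
from h import *
w=cam('wrist')
cv2.imwrite('pics/w5.png',w[0][:,:,::-1])
o=robot.get_obs()
r=red(w[0],(0,0,640,480));print(r)
k=onz(r[0],o['position'][2]-.006,*w[1:]);print('knob',k,o['position'],o['ft_force'],o['grip_width'])
"
```

```text
time: 6.02
position: [0.588, 0.0389, 0.1639]
tool_rot: [-0.091, 0.996, -0.0, 0.001]
ft_force: [-1.2, -1.0, -0.6]
grip_width: 0.0214
grip_force: 5.0
time: 6.43
position: [0.5868, 0.0387, 0.1632]
tool_rot: [-0.091, 0.996, -0.0, -0.0]
ft_force: [-0.7, -1.4, 2.7]
grip_width: 0.0215
grip_force: 5.0
(array([326.26903292, 337.58796296]), array([  54,   42, 1944], dtype=int32))
knob [0.58605356 0.03855853 0.1572126 ] [0.58673943 0.03866999 0.1632126 ] [-1.43055865 -1.14896291  2.72438536] 0.021206956729560425
```

View pics/w5.png

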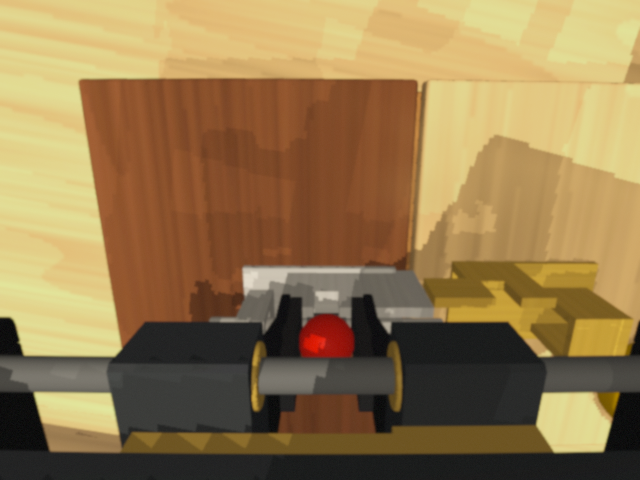

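The handle is up at about 0.88 rad; the knob is held at (326,338) and the steel notch at (327,297) is empty. I'll slide towards the catch.

```bash
python3 -m crank '[0,5,0,0,0,0,230, 0,11,0,0,0,0,230, 0,17,0,0,0,0,230, 0,23,0,0,0,0,230, 0,29,0,0,0,0,230]' 5
python3 -m crank '[0,6,0,0,0,0,230, 0,12,0,0,0,0,230, 0,18,0,0,0,0,230, 0,23,0,0,0,0,230, 0,27,0,0,0,0,230]' 5
python3 -m crank '[0,1,0,0,0,0,230, 0,2,0,0,0,0,230, 0,3,0,0,0,0,230, 0,4,0,0,0,0,230, 0,5,0,0,0,0,230]' 5
```

```text
time: 6.9
position: [0.5816, 0.068, 0.1633]
tool_rot: [-0.091, 0.996, -0.0, -0.0]
ft_force: [-1.0, -1.3, 2.5]
grip_width: 0.0212
grip_force: 5.0
time: 7.32
position: [0.5767, 0.0946, 0.1632]
tool_rot: [-0.091, 0.996, 0.0, -0.0]
ft_force: [-1.0, -2.7, 2.0]
grip_width: 0.0212
grip_force: 5.0
time: 7.73
position: [0.576, 0.0986, 0.1632]
tool_rot: [-0.091, 0.996, -0.0, -0.0]
ft_force: [-0.7, -0.9, 1.9]
grip_width: 0.0211
grip_force: 5.0
```

```bash
python3 -m crank '[0,0.5,0,0,0,0,230, 0,1,0,0,0,0,230, 0,1.5,0,0,0,0,230, 0,2,0,0,0,0,230, 0,2.5,0,0,0,0,230]' 5
python3 -m crank '[0,0.4,0,0,0,0,230, 0,0.8,0,0,0,0,230, 0,1.2,0,0,0,0,230, 0,1.6,0,0,0,0,230, 0,2,0,0,0,0,230]' 5
```

```text
time: 8.15
position: [0.5755, 0.1012, 0.1632]
tool_rot: [-0.091, 0.996, 0.0, -0.0]
ft_force: [-1.3, -2.3, 1.9]
grip_width: 0.0212
grip_force: 5.0
time: 8.57
position: [0.5752, 0.1032, 0.1632]
tool_rot: [-0.091, 0.996, -0.0, -0.0]
ft_force: [0.1, -0.3, 2.5]
grip_width: 0.0213
grip_force: 5.0
```

```bash
python3 -m crank '[0,0.4,0,0,0,0,230, 0,0.8,0,0,0,0,230, 0,1.2,0,0,0,0,230, 0,1.6,0,0,0,0,230, 0,2,0,0,0,0,230]' 5
```

```text
time: 8.98
position: [0.5748, 0.1052, 0.1632]
tool_rot: [-0.091, 0.996, -0.0, 0.0]
ft_force: [-1.1, -1.8, 0.7]
grip_width: 0.0213
grip_force: 5.0
```

```bash
python3 -m crank '[0,0.3,0,0,0,0,230, 0,0.6,0,0,0,0,230, 0,0.9,0,0,0,0,230, 0,1.2,0,0,0,0,230, 0,1.5,0,0,0,0,230]' 5|sed -n 2,4p
```

```text
position: [0.5746, 0.1066, 0.1632]
tool_rot: [-0.091, 0.996, -0.0, 0.0]
ft_force: [-0.9, -1.9, 1.7]
```

```bash
python3 -m crank '[0,0.3,0,0,0,0,230, 0,0.6,0,0,0,0,230, 0,0.9,0,0,0,0,230, 0,1.2,0,0,0,0,230, 0,1.5,0,0,0,0,230]' 5|sed -n 2,4p
```

```text
position: [0.5743, 0.1081, 0.1632]
tool_rot: [-0.091, 0.996, 0.0, 0.0]
ft_force: [-1.5, -1.4, 1.8]
```

```bash
python3 -m crank '[0,0.3,0,0,0,0,230, 0,0.6,0,0,0,0,230, 0,0.9,0,0,0,0,230, 0,1.2,0,0,0,0,230, 0,1.5,0,0,0,0,230]' 5|sed -n 2,4p
```

```text
position: [0.574, 0.1096, 0.1632]
tool_rot: [-0.091, 0.996, -0.0, 0.0]
ft_force: [-0.7, -1.1, 1.2]
```

```bash
cat > ok.sh <<'E'
awk -F'[][,]' '/position|ft_force|grip_w/{print} /ft_force/{f=$3} END{exit (f<-3.5)}'
E
python3 -m crank '[0,0.2,0,0,0,0,230, 0,0.4,0,0,0,0,230, 0,0.6,0,0,0,0,230, 0,0.8,0,0,0,0,230, 0,1,0,0,0,0,230]' 5|sh ok.sh &&
python3 -m crank '[0,0.2,0,0,0,0,230, 0,0.4,0,0,0,0,230, 0,0.6,0,0,0,0,230, 0,0.8,0,0,0,0,230, 0,1,0,0,0,0,230]' 5|sh ok.sh &&
python3 -m crank '[0,0.2,0,0,0,0,230, 0,0.4,0,0,0,0,230, 0,0.6,0,0,0,0,230, 0,0.8,0,0,0,0,230, 0,1,0,0,0,0,230]' 5|sh ok.sh &&
python3 -m crank '[0,0.2,0,0,0,0,230, 0,0.4,0,0,0,0,230, 0,0.6,0,0,0,0,230, 0,0.8,0,0,0,0,230, 0,1,0,0,0,0,230]' 5|sh ok.sh
```

```text
position: [0.5738, 0.1106, 0.1632]
ft_force: [-0.5, -1.7, 1.5]
grip_width: 0.0212
position: [0.5736, 0.1115, 0.1632]
ft_force: [-0.7, -1.4, 0.4]
grip_width: 0.0211
position: [0.5735, 0.1125, 0.1632]
ft_force: [-0.8, -0.9, 0.2]
grip_width: 0.0214
position: [0.5733, 0.1135, 0.1632]
ft_force: [-0.9, -0.3, 0.6]
grip_width: 0.0215
```

```bash
python3 -m crank '[0,0.2,0,0,0,0,230, 0,0.4,0,0,0,0,230, 0,0.6,0,0,0,0,230, 0,0.8,0,0,0,0,230, 0,1,0,0,0,0,230]' 5|sh ok.sh &&
python3 -m crank '[0,0.2,0,0,0,0,230, 0,0.4,0,0,0,0,230, 0,0.6,0,0,0,0,230, 0,0.8,0,0,0,0,230, 0,1,0,0,0,0,230]' 5|sh ok.sh &&
python3 -m crank '[0,0.2,0,0,0,0,230, 0,0.4,0,0,0,0,230, 0,0.6,0,0,0,0,230, 0,0.8,0,0,0,0,230, 0,1,0,0,0,0,230]' 5|sh ok.sh &&
python3 -m crank '[0,0.2,0,0,0,0,230, 0,0.4,0,0,0,0,230, 0,0.6,0,0,0,0,230, 0,0.8,0,0,0,0,230, 0,1,0,0,0,0,230]' 5|sh ok.sh &&
python3 -m crank '[0,0.2,0,0,0,0,230, 0,0.4,0,0,0,0,230, 0,0.6,0,0,0,0,230, 0,0.8,0,0,0,0,230, 0,1,0,0,0,0,230]' 5|sh ok.sh
```

```text
position: [0.5731, 0.1145, 0.1632]
ft_force: [0.2, -1.5, 0.8]
grip_width: 0.0212
position: [0.5729, 0.1155, 0.1632]
ft_force: [-1.4, -1.6, 0.3]
grip_width: 0.021
position: [0.5727, 0.1165, 0.1632]
ft_force: [0.3, -2.3, 0.5]
grip_width: 0.0211
position: [0.5725, 0.1175, 0.1632]
ft_force: [-0.5, -1.9, 0.7]
grip_width: 0.0214
position: [0.5724, 0.1184, 0.1632]
ft_force: [1.4, -2.2, 1.1]
grip_width: 0.0213
```

```bash
python3 -c "
from h import *
w=cam('wrist')
cv2.imwrite('pics/w6.png',w[0][:,:,::-1])
print(red(w[0],(0,0,640,480)))
o=robot.get_obs();print(o['time'],o['position'],o['ft_force'])"
```

```text
(array([326.10588843, 337.44834711]), array([  55,   42, 1936], dtype=int32))
14.0333 [0.5723419  0.1184904  0.16318231] [ 0.12196467 -1.11515084  0.16575064]
```

View pics/w6.png

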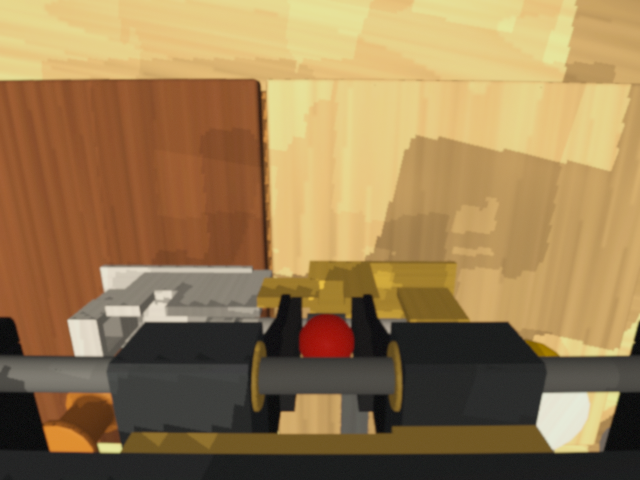

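The knob is still firmly held at (326,337), and the brass notch at about (333,295) is almost in line, slightly ahead. The stop must be near, so I'll go on gently.

```bash
python3 -m crank '[0,0.2,0,0,0,0,230, 0,0.4,0,0,0,0,230, 0,0.6,0,0,0,0,230, 0,0.7,0,0,0,0,230, 0,0.7,0,0,0,0,230]' 5|sh ok.sh &&
python3 -m crank '[0,0.2,0,0,0,0,230, 0,0.4,0,0,0,0,230, 0,0.6,0,0,0,0,230, 0,0.7,0,0,0,0,230, 0,0.7,0,0,0,0,230]' 5|sh ok.sh &&
python3 -m crank '[0,0.2,0,0,0,0,230, 0,0.4,0,0,0,0,230, 0,0.6,0,0,0,0,230, 0,0.7,0,0,0,0,230, 0,0.7,0,0,0,0,230]' 5|sh ok.sh &&
python3 -m crank '[0,0.2,0,0,0,0,230, 0,0.4,0,0,0,0,230, 0,0.6,0,0,0,0,230, 0,0.7,0,0,0,0,230, 0,0.7,0,0,0,0,230]' 5|sh ok.sh
```

```text
position: [0.5722, 0.1192, 0.1632]
ft_force: [-0.1, -2.7, 0.4]
grip_width: 0.0211
position: [0.5721, 0.1199, 0.1632]
ft_force: [0.1, -1.5, -0.8]
grip_width: 0.0213
position: [0.572, 0.1205, 0.1632]
ft_force: [-0.0, -2.2, 0.4]
grip_width: 0.0212
position: [0.5718, 0.1212, 0.1632]
ft_force: [0.1, -0.9, 0.2]
grip_width: 0.0213
```

```bash
python3 -m crank '[0,0.2,0,0,0,0,230, 0,0.4,0,0,0,0,230, 0,0.6,0,0,0,0,230, 0,0.7,0,0,0,0,230, 0,0.7,0,0,0,0,230]' 5|sh ok.sh &&
python3 -m crank '[0,0.2,0,0,0,0,230, 0,0.4,0,0,0,0,230, 0,0.6,0,0,0,0,230, 0,0.7,0,0,0,0,230, 0,0.7,0,0,0,0,230]' 5|sh ok.sh &&
python3 -m crank '[0,0.2,0,0,0,0,230, 0,0.4,0,0,0,0,230, 0,0.6,0,0,0,0,230, 0,0.7,0,0,0,0,230, 0,0.7,0,0,0,0,230]' 5|sh ok.sh &&
python3 -m crank '[0,0.2,0,0,0,0,230, 0,0.4,0,0,0,0,230, 0,0.6,0,0,0,0,230, 0,0.7,0,0,0,0,230, 0,0.7,0,0,0,0,230]' 5|sh ok.sh
python3 -c "
from h import *
w=cam('wrist')
cv2.imwrite('pics/w7.png',w[0][:,:,::-1])
print(red(w[0],(0,0,640,480)))
o=robot.get_obs();print(o['time'],o['position'],o['ft_force'])"
```

```text
position: [0.5718, 0.1217, 0.1632]
ft_force: [0.2, -3.0, 0.6]
grip_width: 0.0212
position: [0.5718, 0.1219, 0.1633]
ft_force: [-0.3, -6.2, 0.7]
grip_width: 0.0212
(array([325.54028926, 337.46022727]), array([  55,   42, 1936], dtype=int32))
16.5833 [0.57184125 0.12191649 0.16327208] [ 0.16965618 -5.75059391  0.78528576]
```

Contact is felt: Fy is about -6 N and the slide has stopped at ~84.5 mm. I'll back off 1 mm to the middle of the notch and lower the handle along the arc.

```bash
python3 -m crank '[0,-0.5,0,0,0,0,230, 0,-1,0,0,0,0,230, 0,-1.6,0,0,0,0,230, 0,-1.6,0,0,0,0,230, 0,-1.6,0,0,0,0,230]' 5|sh ok.sh &&
python3 -m crank '[4.7,0,2.3,0,0,0,230, 9.1,0,5,0,0,0,230, 13.2,0,8.2,0,0,0,230, 15.2,0,9.9,0,0,0,230, 17,0,11.8,0,0,0,230]' 5|sh ok.sh
```

```text
position: [0.5717, 0.1216, 0.1631]
ft_force: [-0.4, -0.5, -0.6]
grip_width: 0.0213
position: [0.559, 0.1192, 0.1548]
ft_force: [1.0, 4.5, 24.5]
grip_width: 0.0213
```

The handle met the fence top (Fz 24 N), so I'll lift back at once.

```bash
python3 -m crank '[-3.8,0,-3.6,0,0,0,230, -7.9,0,-6.8,0,0,0,230, -12.3,0,-9.5,0,0,0,230, -17,0,-11.8,0,0,0,230, -17,0,-11.8,0,0,0,230]' 5|sh ok.sh
python3 -c "
from h import *
w=cam('wrist')
cv2.imwrite('pics/w8.png',cv2.resize(w[0][230:380,226:426],(800,600),interpolation=2)[:,:,::-1])
print(red(w[0],(0,0,640,480)))
o=robot.get_obs();print(o['time'],o['position'],o['ft_force'],o['grip_width'])"
```

```text
position: [0.5721, 0.121, 0.1634]
ft_force: [-1.1, 0.9, 2.9]
grip_width: 0.0214
(array([326.49181167, 337.2604913 ]), array([  54,   43, 1954], dtype=int32))
17.8833 [0.57168385 0.12099895 0.16322016] [-1.97385669  0.69137037  1.94973706] 0.021518427568717295
```

View pics/w8.png

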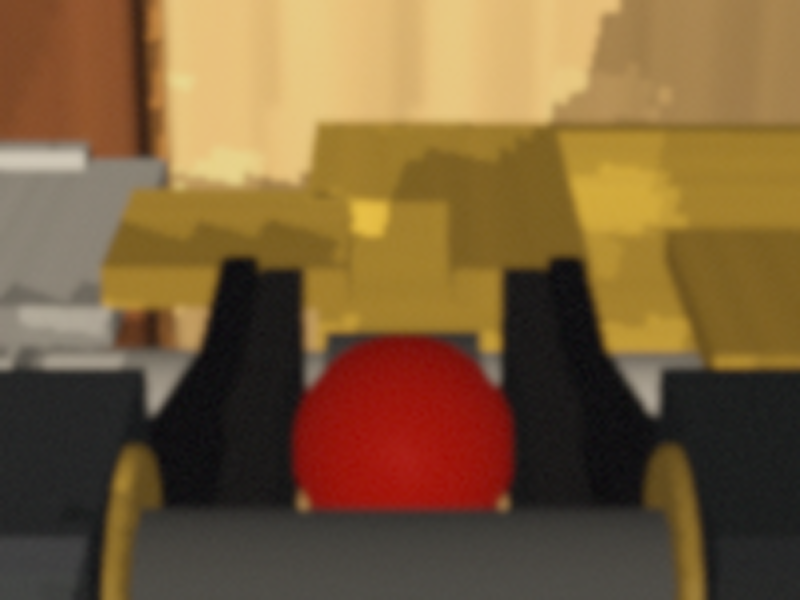

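The knob (col 326.5) lines up with the brass notch (col ~325.5), so the fingertips must have hit the fence top rather than the handle. The handle falls under its own weight, so I'll release it here.

```bash
python3 -m crank '[0,0,0,0,0,0,225, 0,0,0,0,0,0,200, 0,0,0,0,0,0,170, 0,0,0,0,0,0,140, 0,0,0,0,0,0,100]' 5|sh ok.sh
python3 -m crank '[0,0,-4,0,0,0,60, 0,0,-12,0,0,0,40, 0,0,-22,0,0,0,0, 0,0,-34,0,0,0,0, 0,0,-45,0,0,0,0]' 5|sh ok.sh
python3 -m crank '[0,0,-5,0,0,0,0, 0,0,-10,0,0,0,0, 0,0,-10,0,0,0,0, 0,0,-10,0,0,0,0, 0,0,-10,0,0,0,0]' 5|sh ok.sh
python3 -c "
from h import *
w=cam('wrist')
cv2.imwrite('pics/w9.png',w[0][:,:,::-1])
r=red(w[0],(0,0,640,480));print(r,onz(r[0],.1235,*w[1:]))
o=robot.get_obs();print(o['time'],o['position'],o['ft_force'],o['grip_width'])"
```

```text
position: [0.5722, 0.1207, 0.1631]
ft_force: [-0.1, 0.3, 0.0]
grip_width: 0.0339
position: [0.5723, 0.1209, 0.2098]
ft_force: [0.7, 0.1, 0.7]
grip_width: 0.0665
position: [0.5715, 0.121, 0.2178]
ft_force: [-0.7, 0.0, 0.7]
grip_width: 0.0859
(array([325.87341772, 222.71308017]), array([ 34,  31, 711], dtype=int32)) [0.54743636 0.11624353 0.1235    ]
19.1833 [0.57144758 0.12095509 0.21759693] [-0.30364873  0.8653801   1.17618672] 0.08650776600877647
```

View pics/w9.png

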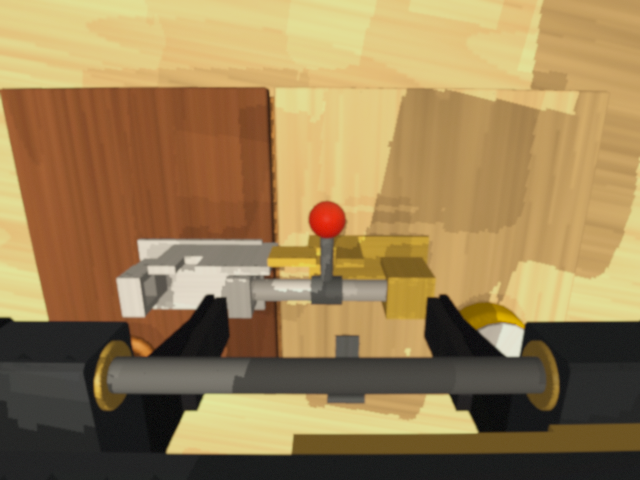

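The handle has dropped between the brass notch walls, with the knob at (326,222). I'll back away and check the knob's height with the fixed cameras.

```bash
python3 -m crank '[0,20,-20,0,0,0,0, 0,50,-45,0,0,0,0, 0,85,-65,0,0,0,0, 0,120,-80,0,0,0,0, 0,150,-90,0,0,0,0]' 5|sh ok.sh
python3 -m crank '[0,30,0,0,0,0,0, 0,50,0,0,0,0,0, 0,60,0,0,0,0,0, 0,60,0,0,0,0,0, 0,60,0,0,0,0,0]' 5|sh ok.sh
python3 -c "
from h import *
a=cam('scene');b=cam('side')
for P in ([.5435,.1162,.1235],[.5462,.1166,.1335],[.5579,.119,.148]): print(proj(P,*a[1:]),proj(P,*b[1:]))
pa=proj([.5435,.1162,.1235],*a[1:]).astype(int);pb=proj([.5435,.1162,.1235],*b[1:]).astype(int)
box=lambda p:(p[0]-20,p[1]-22,p[0]+20,p[1]+18)
ra=red(a[0],box(pa));rb=red(b[0],box(pb));print(ra,rb)
if ra and rb: print(tri([ray(ra[0],*a[1:]),ray(rb[0],*b[1:])]))
A=cv2.resize(a[0][pa[1]-30:pa[1]+30,pa[0]-20:pa[0]+20],(400,600),interpolation=2)
B=cv2.resize(b[0][pb[1]-30:pb[1]+30,pb[0]-20:pb[0]+20],(400,600),interpolation=2)
cv2.imwrite('pics/f.png',np.hstack([A,B])[:,:,::-1])"
```

```text
position: [0.5447, 0.2705, 0.3097]
ft_force: [0.4, -0.1, 0.4]
grip_width: 0.0868
position: [0.5337, 0.327, 0.3074]
ft_force: [0.8, 0.8, -0.4]
grip_width: 0.0872
[350.01336845 256.45749352] [306.51609419 207.55717401]
[349.72328022 254.50441966] [307.27031485 204.39848778]
[348.0271444  253.76677995] [310.79003317 198.78297341]
(array([350.35294118, 255.64705882]), array([ 6,  5, 17], dtype=int32)) (array([306.90909091, 207.09090909]), array([ 5,  5, 22], dtype=int32))
[0.54359627 0.11596473 0.12580308]
```

View pics/f.png

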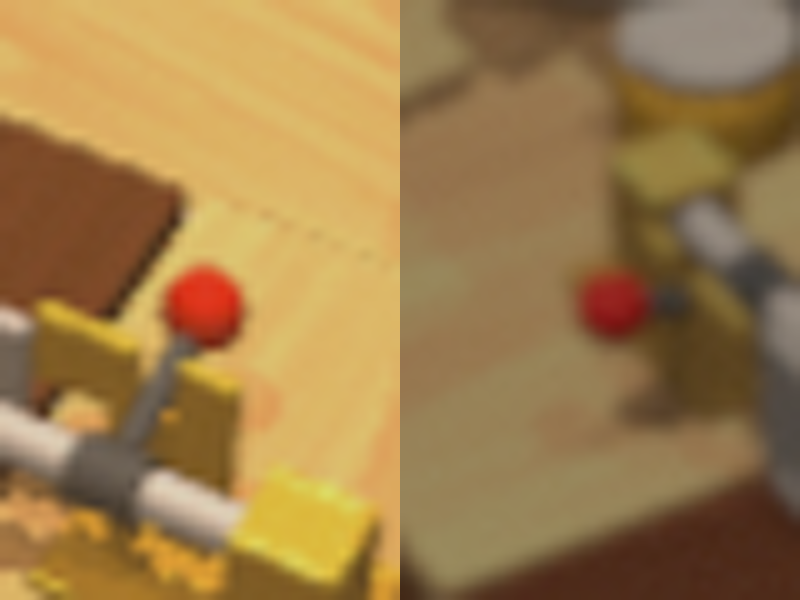

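The crops show the handle lying in the brass notch. The knob's triangulated height is 125.8 mm, against 125.4 mm by the same method at the start, so it is fully down. Handing in.

```bash
python3 -c "
from rig import robot
print(robot.hand_in())"
```

```text
the job is handed in; nothing more can be done
None
```

The bolt is slid home to the stop (about 84 mm) and its handle lies down in the brass notch; I handed the job in, but no verdict came back. While lowering the handle, the wrist read about 24 N, which I put down to the fingertips touching the brass fence top. If it was the handle instead, the 20 N limit may have been passed.

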